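Lever open the red cutter tin with the palette knife

TASK

Take the palette knife from the wooden board, slide its blade under the lid of the red cookie-cutter tin and lever the lid up until it stands open at least half way to upright; touch the tin only with the knife, not with the gripper. Leave the green tin shut, and finally lay the knife flat on the wooden board again and let go.

Things in the scene. Friction and masses are not known exactly. Their poses are not given: they have to be found in the camera images.
- knife: Loose palette knife (mm), 70 g, flat on the board. Black handle 18 wide (y), 22 high (z), from x -77 to +18; level steel blade 26 wide, 2.5 thick, from x +18 to its round tip at x +98, its mid-plane 11 above the handle's underside (top face 12.25), so clear of the board. Origin: on the handle's underside at the grip point, near the centre of mass. x points to the blade tip, z up.
- board: Fixed pale wooden board, 240 (x) by 140 (y) by 15 mm thick. Origin: centre of its underside, on the counter; z up, its top is at z = 15.
- red_tin: Fixed red tin (mm), 110 deep (x), 140 wide, 70 high. Origin: centre of underside; z up; front faces -x, to the robot. Red lid: 4 thick plate, underside z 70, hinge line along y at x +55, z 70; front edge x -57, with a brass tab 50 wide in its middle reaching to x -71. Below the tab the front wall (x -55) has a notch 80 wide, z 50 to 70: the blade goes in here, level; free space behind.
- red_lid (a joint): Opening angle of the red tin's lid, rad: 0 shut, 1.57 upright, stop at 1.9. The lid weighs 70 g; the stiff hinge holds it wherever it is left. Lifting it at 85 mm from the hinge takes about 1.5 N.
- green_lid (a joint): Opening angle of the green tin's lid, rad: 0 shut. Same tin and lid in green; leave it shut.
There are look-alikes about, which are no part of the job. Of the things shaped like the knife, the black one is meant.

How it is judged:
On the way:
1. the knife, in contact with the red tin or its lid, has raised the lid by more than 0.35 rad (value of joint red_lid above 0.35 rad and contact force between knife and red_tin above 0.2 N), for 0.1 s.
At the end, for the whole second after the job is handed in: The red lid stands still, open by more than 0.7 rad (40 degrees); the green lid is shut (below 0.1 rad); the knife lies flat (within 0.2 rad, same side up as at the start) and at rest on the wooden board, its origin within the board's outline and 8 to 22 mm above the board's underside (value of joint red_lid above 0.7 rad and velocity of joint red_lid between -0.05 and 0.05 rad/s and value of joint green_lid below 0.1 rad and x of knife in the frame of board between -0.12 and 0.12 m and y of knife in the frame of board between -0.07 and 0.07 m and z of knife in the frame of board between 0.008 and 0.022 m and angle between knife's own z axis and vertical below 0.2 rad and linear speed of knife below 0.03 m/s); the robot touches nothing.
It fails at once if the gripper or arm pushes on the red tin or its lid with more than 2 N (contact force between any of the fingers, the arm and red_tin above 2 N).
It fails at once if the green lid is opened by more than 0.15 rad (value of joint green_lid above 0.15 rad).
It also fails if it takes over 54 s, if anything falls off the work surface, if the arm or the gripper's body presses on something with over 40 N, if the wrist force passes 120 N, or if a joint passes its speed limit or range.

ROBOT

A 6-joint arm with a two-finger parallel gripper is mounted at the origin on the work surface. World frame = base frame: x ahead of the robot, y to its left, z up, the work surface at z = 0. Lengths are in m, angles in rad, forces in N, time in s.
With the tool pointing down it reaches from about 0.275 to 0.825 m from the base axis. Payload 4.9 kg.
Tool frame: the origin (TCP) lies at the very end of the fingers, on their centre line; the grasp point (between the pads) lies 19 mm behind it; z points along the fingers, y is the line along which they close (so a half turn about z gives the same grasp; the last joint's range is limited). The gripper opens to 85 mm and grips with 20 to 120 N. Pads are 22 mm wide; open, the fingers measure 114 mm over their backs; the gripper's body (76 mm by 85 mm) begins 54 mm behind the grasp point. The pads swing forward as they close: fully open they stand 13 mm farther back than shut.
Start: joints at [0.976, 0.326, -0.193, 1.052, 0, 1.437], TCP at [0.245, 0.493, 0.231] pointing down, gripper open.
Joint ranges: [-2.65, 2.65], [-0.97, 1.79], [-1.3, 1.35], [-1.93, 2.1], [-1.47, 1.37], [-3.14, 3.14]. Speed limits (rad/s): [2.57, 2.57, 3.14, 3.14, 3.14, 3.14].

INTERFACE

Orientations are given as a unit quaternion [x, y, z, w].
In Python, from cell import * gives the robot as it stands.
- The arm moves only by the shell command python3 -m creep 'ROWS' [OPENING] [FORCE]. ROWS is JSON, a list of rows, each an object with "slide": the shift along the tool's x, y, z in cm, a list of three; "angular": the turn, a rotation vector about the tool's x, y, z in degrees, a list of three. In form: [{"slide": [x, y, z], "angular": [wx, wy, wz]}, ...]. A call has 1 to 5 rows; each row is the pose to reach, as a shift and turn from the pose commanded when the call began, along the tool's axes at that moment; what a row does not reach only later rows make up. A row lasts 1/12 s, in which the tool goes at most 41.7 mm and 7.16 degrees, less where a joint would pass 70% of its speed; a pose out of reach is approached as far as the arm can. A call with a gripper value outside its range is refused whole. OPENING is the opening, from 0 (shut) to 1 (fully open), set as the call begins (- or left out, the last holds). The fingers move at their own pace and stop on an object; FORCE is the grip in N (left out, the last holds). Time passes only in rows, so rows that repeat a pose let the fingers close. It gives the time, the measured TCP pose, the force, the opening and the grip force at its end, in the units of the state.
- get_state(): the state, without advancing time (a new reading comes with each control period).
- read_camera(name): name is "scene" or "side" or "wrist"; returns a dict with "color" (480x640x3 uint8, red, green, blue), "range_z" (480x640 float32, m along the optical axis (not along the pixel's ray), 0 where there is no reading), "fovy" (degrees; the focal length in pixels is half the picture's height over the tangent of half this angle, whatever the lens; pixels are square), "cx", "cy" (the principal point, pixels), "view" (4x4, takes a point from world to camera coordinates); the wrist camera has in their place "hand_eye" (4x4, takes a point from camera to tool coordinates, whose origin is the TCP and whose axes are the flange's). Camera axes: x right, y up, looking along -z (the intrinsics and any distortion apply to the point x, -y, -z); pixel columns grow to the right and rows downward; lengths in m; the calibration is good to about 2 mm. A picture is of the moment at which its call begins: read the wrist's pose just before it.
- hand_in(): hands the job in; it is judged then, once.
The state is a dict: "t": time; "qpos": joint angles; "qvel": joint speeds; "effort": joint torques, N m; "ee_pos": TCP position; "eef_rot": TCP orientation; "contact_force": force on the tool from outside, world axes, zero at the start; "torque": the same for the moment, N m; "grip_width": finger opening in m; "gripper_force": force on a finger pad.
Only numpy, scipy, OpenCV 4.12 (cv2) and the standard library are available. Lean on these libraries where they do the work, as an engineer would, in place of code of your own. Each camera call takes 0.05 s, during which the arm holds its last target. There are 200 camera calls.

## Working session

There is one attempt and no reset: what is moved stays moved. The work goes in short steps, Python scripts to look and compute and a shell command to move; the robot and the scene stay as the last step left them, time stands still between calls to the robot, and variables do not carry over. Pictures are saved under pics/ and viewed, at most 10 in all, crops included, and the job is handed in when it is done.

```bash
mkdir -p pics; ls
cat > h.py <<'E'
from cell import *
import numpy as np, cv2
from scipy.spatial.transform import Rotation as R
def cam(n):
    s=get_state(); c=read_camera(n)
    if n=="wrist":
        T=np.eye(4);T[:3,:3]=R.from_quat(s["eef_rot"]).as_matrix();T[:3,3]=s["ee_pos"]
        c["c2w"]=T@np.array(c["hand_eye"])
    else: c["c2w"]=np.linalg.inv(np.array(c["view"]))
    return c
def save(c,f,crop=None,k=1):
    im=cv2.cvtColor(c["color"],cv2.COLOR_RGB2BGR)
    if crop: u0,v0,u1,v1=crop; im=im[v0:v1,u0:u1]
    cv2.imwrite("pics/"+f,cv2.resize(im,None,fx=k,fy=k,interpolation=cv2.INTER_CUBIC))
def cloud(c):
    d=c["range_z"];f=240/np.tan(np.radians(c["fovy"])/2)
    v,u=np.mgrid[0:480,0:640]
    P=np.stack([(u-c["cx"])/f*d,-(v-c["cy"])/f*d,-d,np.ones_like(d)],-1)
    W=(P@c["c2w"].T)[...,:3]; W[d==0]=np.nan
    return W
E
python3 - <<'E'
from h import *
s=get_state();print({k:np.round(v,3) for k,v in s.items()})
for n in("scene","side"):
    c=cam(n);save(c,n+"0.png");print(n,{k:c[k] for k in c if k not in("color","range_z","view","c2w")},np.round(c["c2w"],3))
    np.savez(n+"0.npz",W=cloud(c),col=c["color"])
E
```

```text
pics
{'t': np.float64(0.0), 'qpos': array([ 0.976,  0.327, -0.194,  1.052, -0.   ,  1.437]), 'qvel': array([ 0.002,  0.001, -0.001, -0.   ,  0.   ,  0.002]), 'effort': array([ 0.0000e+00, -4.4339e+01,  2.6245e+01,  1.5000e-02, -0.0000e+00,
        0.0000e+00]), 'ee_pos': array([0.244, 0.492, 0.231]), 'eef_rot': array([ 0.228,  0.974, -0.001, -0.   ]), 'contact_force': array([-0.441, -0.218, -0.089]), 'torque': array([ 0.004, -0.011,  0.006]), 'gripper_force': np.float64(0.0), 'grip_width': np.float64(0.085)}
scene {'fovy': 43.324776061925604, 'cx': 322.02506377217634, 'cy': 228.44211676014697} [[-0.065 -0.858  0.509  1.224]
 [ 0.998 -0.057  0.031  0.053]
 [ 0.002  0.51   0.86   1.175]
 [ 0.     0.     0.     1.   ]]
side {'fovy': 49.66529559345657, 'cx': 325.33259636705674, 'cy': 235.90360218677452} [[ 0.954  0.151 -0.257  0.308]
 [-0.298  0.505 -0.81  -0.788]
 [ 0.007  0.85   0.527  0.591]
 [ 0.     0.     0.     1.   ]]
```

View pics/scene0.png

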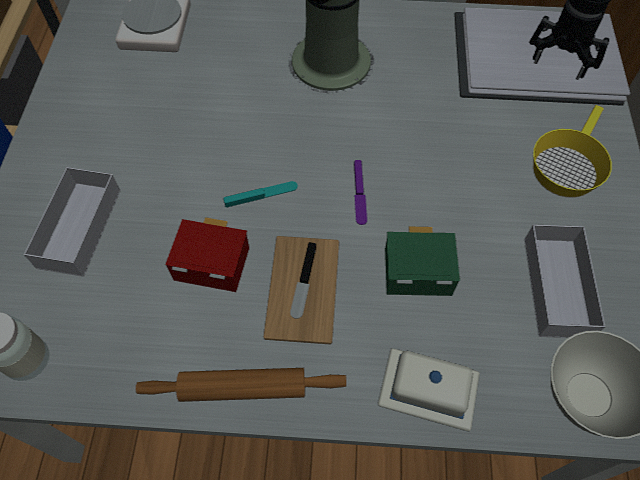

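View pics/side0.png

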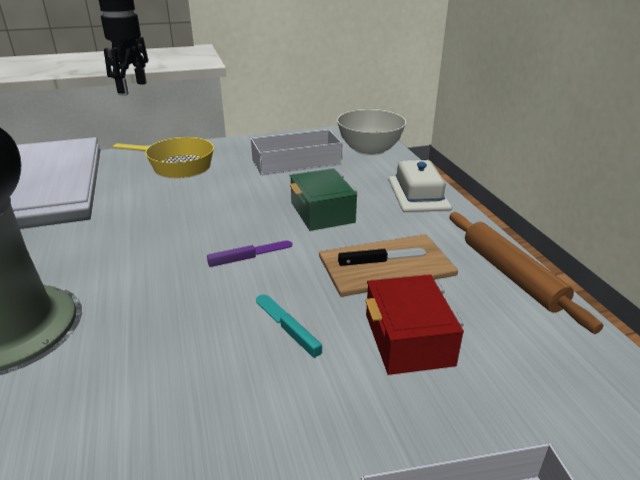

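The scene view shows three knife-shaped things: teal at (260,193), purple at (360,192) and black at (304,280). The black one fits, because it is the only one on the wooden board, with its handle at (308,262) and its steel blade at (298,300). The red tin is at (208,255) with its brass tab at (215,221), and the green tin is at (421,263). I'll confirm the knife in a crop and measure.

```bash
cat > m.py <<'E'
from h import *
c=cam("scene");save(c,"crop1.png",(155,200,355,350),4)
W=cloud(c);col=c["color"].astype(int);r,g,b=col[...,0],col[...,1],col[...,2]
hsv=cv2.cvtColor(c["color"],cv2.COLOR_RGB2HSV)
v,u=np.mgrid[0:480,0:640]
def box(u0,v0,u1,v1): return (u>=u0)&(u<=u1)&(v>=v0)&(v<=v1)&np.isfinite(W[...,2])
def rect(m,name):
    P=W[m];q=cv2.minAreaRect((P[:,:2]*1000).astype(np.float32));print(name,len(P),"ctr",np.round(q[0],1),"size",np.round(q[1],1),"ang",round(q[2],2),"z med",np.round(np.median(P[:,2])*1000,1));return P
red=(r>80)&(g<50)&(b<50)&box(150,200,260,300)
rect(red&(W[...,2]>0.066),"red lid")
gr=(g>r+15)&box(370,220,470,300);rect(gr&(W[...,2]>0.066),"green lid")
tab=box(195,212,235,228)&(r>b+40)&(g>70);P=rect(tab,"tab")
blk=(hsv[...,2]<60)&box(285,236,325,290);P=rect(blk,"handle");p=P[P[:,2]>0.03];rect(blk&(W[...,2]>0.03),"handle top")
bl=box(285,280,312,322)&(hsv[...,1]<60)&(hsv[...,2]>100);rect(bl,"blade")
bd=box(255,230,345,350)&(W[...,2]>0.009)&(W[...,2]<0.022)&(r>b+25);rect(bd,"board")
E
python3 m.py
```

```text
red lid 3106 ctr [ 633.  -224.8] size [143.6 115.1] ang 82.9 z med 73.9
green lid 3311 ctr [623.7 225. ] size [114.3 144.9] ang 2.48 z med 73.7
tab 129 ctr [ 563.  -230.4] size [84.  27.3] ang 60.84 z med 73.2
handle 361 ctr [630.2 -14.3] size [ 21.9 103.5] ang 83.38 z med 35.1
handle top 340 ctr [633.9 -13. ] size [18.6 96.3] ang 82.78 z med 35.2
blade 420 ctr [717.1 -25.5] size [29.2 84.7] ang 83.25 z med 25.7
board 5788 ctr [681.6 -20.9] size [138.6 241.5] ang 89.53 z med 14.0
```

View pics/crop1.png

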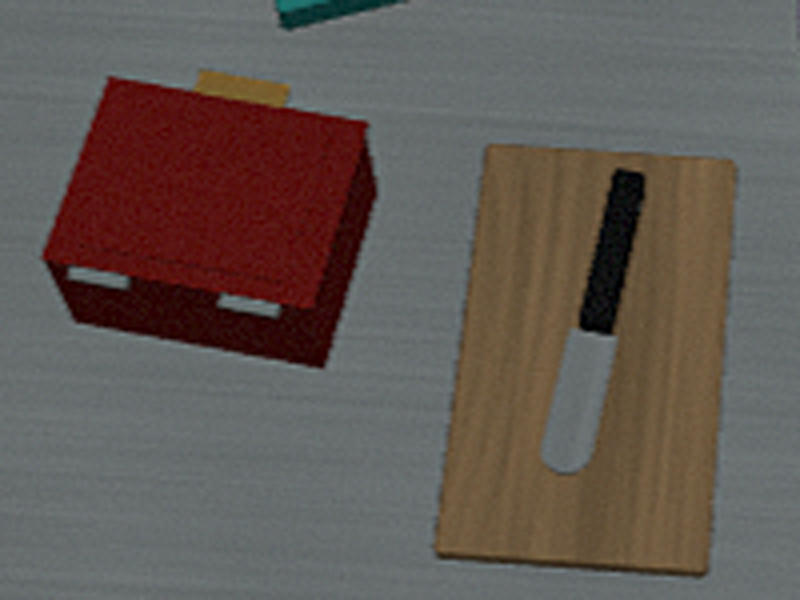

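The crop confirms the target: black handle at about (615,250) and steel blade at (575,400) in the crop, flat on the board. The red tin is at upper left, with its tab at (243,88). Next I'll move the arm above the knife.

```bash
for i in 1 2 3 4; do :; done
python3 -m creep '[{"slide":[-4,-1.8,0.3],"angular":[0,0,0]},{"slide":[-7.6,-3.4,0.5],"angular":[0,0,0]},{"slide":[-11.2,-5,0.6],"angular":[0,0,0]},{"slide":[-15,-6.8,0.8],"angular":[0,0,0]},{"slide":[-15,-6.8,0.8],"angular":[0,0,0]}]' 1
python3 -m creep '[{"slide":[-15,-6.8,0.8],"angular":[0,0,0]},{"slide":[-15,-6.8,0.8],"angular":[0,0,0]},{"slide":[-15,-6.8,0.8],"angular":[0,0,0]},{"slide":[-15,-6.8,0.8],"angular":[0,0,0]},{"slide":[-15,-6.8,0.8],"angular":[0,0,0]}]'
python3 -m creep '[{"slide":[-15,-6.8,0.8],"angular":[0,0,0]},{"slide":[-15,-6.8,0.8],"angular":[0,0,0]},{"slide":[-15,-6.8,0.8],"angular":[0,0,0]},{"slide":[-15,-6.8,0.8],"angular":[0,0,0]},{"slide":[-15,-6.8,0.8],"angular":[0,0,0]}]'
python3 -m creep '[{"slide":[-15,-6.8,0.8],"angular":[0,0,0]},{"slide":[-15,-6.8,0.8],"angular":[0,0,0]},{"slide":[-15,-6.8,0.8],"angular":[0,0,0]},{"slide":[-15,-6.8,0.8],"angular":[0,0,-7]},{"slide":[-15,-6.8,0.8],"angular":[0,0,-14]}]'
python3 -c "
from h import *
s=get_state();print(s['qpos'],s['ee_pos'],R.from_quat(s['eef_rot']).as_matrix().round(3))"
```

```text
t: 0.57
ee_pos: [0.3522, 0.3601, 0.2227]
eef_rot: [0.232, 0.973, -0.001, 0.001]
contact_force: [-0.2, 0.6, -0.3]
grip_width: 0.0853
gripper_force: 0.0
t: 0.98
ee_pos: [0.4567, 0.2329, 0.2149]
eef_rot: [0.232, 0.973, -0.001, 0.001]
contact_force: [-0.2, 0.6, 0.8]
grip_width: 0.0856
gripper_force: 0.0
t: 1.4
ee_pos: [0.5609, 0.1053, 0.2066]
eef_rot: [0.232, 0.973, -0.001, 0.001]
contact_force: [-0.0, 1.1, -0.0]
grip_width: 0.086
gripper_force: 0.0
t: 1.82
ee_pos: [0.6645, -0.0229, 0.1976]
eef_rot: [0.108, 0.994, -0.001, 0.001]
contact_force: [-0.7, 0.6, -0.4]
grip_width: 0.0858
gripper_force: 0.0
[-0.14441187  0.56170605  0.09032546  1.0978049  -0.00210836  0.07208664] [ 0.66449744 -0.02290666  0.1975933 ] [[-0.977  0.215  0.001]
 [ 0.215  0.977 -0.002]
 [-0.002 -0.002 -1.   ]]
```

```bash
python3 -m creep '[{"slide":[0,0,0],"angular":[0,0,-5.3]},{"slide":[0,0,0],"angular":[0,0,-5.3]},{"slide":[0,0,0],"angular":[0,0,-5.3]}]'
python3 - <<'E'
from h import *
c=cam("wrist");save(c,"wrist1.png");W=cloud(c);np.savez("w1.npz",W=W)
print(np.round(c["hand_eye"],3),c["fovy"])
hsv=cv2.cvtColor(c["color"],cv2.COLOR_RGB2HSV)
Z=W[...,2]
m=(Z>0.030)&(Z<0.045)&(abs(W[...,0]-.64)<.08)&(abs(W[...,1]+.01)<.05)
for n,m in(("handle",m),("blade",(Z>0.022)&(Z<0.029)&(abs(W[...,0]-.715)<.06)&(abs(W[...,1]+.02)<.04))):
    P=W[m]; q=cv2.minAreaRect((P[:,:2]*1000).astype(np.float32));print(n,len(P),q,np.median(P[:,2]))
E
```

```text
t: 2.07
ee_pos: [0.6607, -0.0169, 0.1988]
eef_rot: [0.063, 0.998, 0.0, -0.001]
contact_force: [-1.0, -0.2, -0.2]
grip_width: 0.0854
gripper_force: 0.0
[[-0.001  0.955  0.298  0.075]
 [ 1.     0.001 -0.001 -0.001]
 [-0.001  0.298 -0.955 -0.143]
 [ 0.     0.     0.     1.   ]] 60.98758775591911
handle 2996 ((648.1292114257812, -16.60133934020996), (17.984933853149414, 125.68844604492188), 82.45940399169922) 0.03749261158153497
blade 2443 ((719.0078735351562, -25.893524169921875), (25.959196090698242, 80.06156158447266), 82.81951904296875) 0.027928378140904153
```

View pics/wrist1.png

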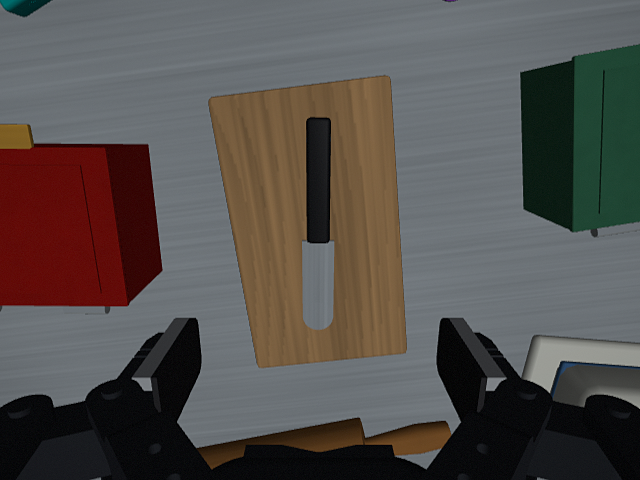

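The wrist view shows the knife centred and aligned with the tool axis, handle at (318,180) and tip at (318,328). The red tin is on the left, with its tab at (15,137). Next I'll descend and grip.

```bash
python3 -m creep '[{"slide":[-0.1,-0.15,4],"angular":[0,0,0]},{"slide":[-0.1,-0.15,8],"angular":[0,0,0]},{"slide":[-0.1,-0.15,12],"angular":[0,0,0]},{"slide":[-0.1,-0.15,15],"angular":[0,0,0]},{"slide":[-0.1,-0.15,16],"angular":[0,0,0]}]'
python3 -m creep '[{"slide":[0,0,0.8],"angular":[0,0,0]},{"slide":[0,0,1.6],"angular":[0,0,0]},{"slide":[0,0,2.1],"angular":[0,0,0]},{"slide":[0,0,2.1],"angular":[0,0,0]},{"slide":[0,0,2.1],"angular":[0,0,0]}]'
python3 -m creep '[{"slide":[0,0,0],"angular":[0,0,0]},{"slide":[0,0,0],"angular":[0,0,0]},{"slide":[0,0,0],"angular":[0,0,0]},{"slide":[0,0,0],"angular":[0,0,0]},{"slide":[0,0,0],"angular":[0,0,0]}]' 0 90
python3 -m creep '[{"slide":[0,0,0],"angular":[0,0,0]},{"slide":[0,0,0],"angular":[0,0,0]},{"slide":[0,0,0],"angular":[0,0,0]},{"slide":[0,0,0],"angular":[0,0,0]},{"slide":[0,0,0],"angular":[0,0,0]}]'
```

```text
t: 2.53
ee_pos: [0.6577, -0.0179, 0.0342]
eef_rot: [0.062, 0.998, 0.0, -0.004]
contact_force: [-1.8, 0.6, -0.9]
grip_width: 0.0851
gripper_force: 0.0
t: 2.95
ee_pos: [0.6629, -0.0195, 0.0197]
eef_rot: [0.062, 0.998, -0.0, 0.001]
contact_force: [-0.0, -0.3, 0.4]
grip_width: 0.085
gripper_force: 0.0
t: 3.37
ee_pos: [0.662, -0.0194, 0.0186]
eef_rot: [0.062, 0.998, -0.0, 0.0]
contact_force: [-0.6, 1.0, 0.5]
grip_width: 0.0255
gripper_force: 0.0
t: 3.78
ee_pos: [0.6622, -0.0195, 0.0188]
eef_rot: [0.062, 0.998, -0.0, 0.0]
contact_force: [-1.0, -0.3, 5.2]
grip_width: 0.0158
gripper_force: 89.9
```

```bash
python3 -m creep '[{"slide":[0,0,-1],"angular":[0,0,0]},{"slide":[0,0,-4],"angular":[0,0,0]},{"slide":[0,0,-8],"angular":[0,0,0]},{"slide":[0,0,-11],"angular":[0,0,0]},{"slide":[0,0,-12],"angular":[0,0,0]}]'
python3 -m creep '[{"slide":[2,-2,0],"angular":[0,0,0]},{"slide":[4.5,-4.8,0],"angular":[0,0,0]},{"slide":[7,-7.5,0],"angular":[0,0,0]},{"slide":[9.5,-10.2,0],"angular":[0,0,0]},{"slide":[12,-12.8,0],"angular":[0,0,0]}]'
python3 -m creep '[{"slide":[2.5,-2.7,0],"angular":[0,0,0]},{"slide":[5,-5.5,0],"angular":[0,0,0]},{"slide":[7.5,-8,0],"angular":[0,0,0]},{"slide":[7.5,-8,0],"angular":[0,0,0]},{"slide":[7.5,-8,0],"angular":[0,0,0]}]'
cat > k.py <<'E'
from h import *
# knife in tool frame + tin from wrist cloud
s=get_state();c=cam("wrist");W=cloud(c);T=R.from_quat(s["eef_rot"]).as_matrix();L=(W-s["ee_pos"])@T
x,y,z=[L[...,i]*1000 for i in range(3)]
m=(abs(y)<16)&(x<-22)&(x>-105)&(abs(z)<30)
P=L[m]*1000;print("tcp",s["ee_pos"],"blade n",len(P),"x range",P[:,0].min(),P[:,0].max(),"y",np.percentile(P[:,1],[2,98]))
A=np.c_[P[:,0],P[:,1],np.ones(len(P))];k=np.linalg.lstsq(A,P[:,2],rcond=None)[0];print("top face z(tool)=%.1f at tip x=-98, slopes deg"%(k@[-98,0,1]),np.degrees(k[:2]))
h=cv2.minAreaRect(P[:,:2].astype(np.float32));print("rect",h)
E
python3 k.py
python3 - <<'E'
from h import *
c=cam("wrist");save(c,"wrist2.png");W=cloud(c)
c2=c["color"].astype(int);m=(c2[...,0]>70)&(c2[...,1]<50)&(c2[...,2]<50)&(W[...,2]>.068)&(W[...,2]<.08)
P=W[m];print(len(P),cv2.minAreaRect((P[:,:2]*1000).astype(np.float32)) if len(P) else 0,get_state()["qpos"])
E
```

```text
t: 4.2
ee_pos: [0.6644, -0.0197, 0.1439]
eef_rot: [0.062, 0.998, -0.0, 0.004]
contact_force: [0.7, -0.7, 0.2]
grip_width: 0.016
gripper_force: 89.2
t: 4.62
ee_pos: [0.5248, -0.1321, 0.1376]
eef_rot: [0.062, 0.998, 0.0, -0.001]
contact_force: [-0.2, -0.8, -0.2]
grip_width: 0.0155
gripper_force: 89.2
t: 5.03
ee_pos: [0.441, -0.2023, 0.1379]
eef_rot: [0.064, 0.998, 0.0, -0.001]
contact_force: [-0.1, 0.7, -0.6]
grip_width: 0.0158
gripper_force: 89.2
tcp [ 0.44096843 -0.20230311  0.13794141] blade n 3718 x range -55.501474578259725 -22.106546705965133 y [-13.15191454  10.99834051]
top face z(tool)=-9.0 at tip x=-98, slopes deg [-0.20535944  0.0890722 ]
rect ((-38.795494079589844, -1.0751686096191406), (33.37192153930664, 26.062742233276367), 0.4060644209384918)
12 ((588.8084716796875, -147.759033203125), (4.5476155281066895, 1.2083392143249512), 11.740073204040527) [-5.79122139e-01  2.99261367e-01 -4.92194489e-01  7.79417510e-01
  4.76012776e-04 -4.55015077e-01]
```

View pics/wrist2.png

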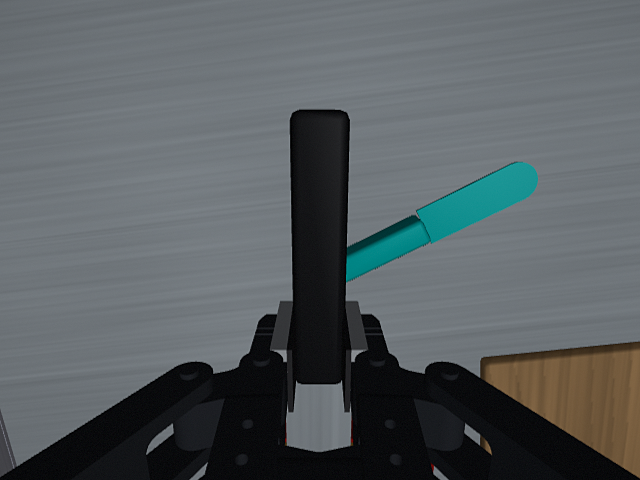

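The wrist view shows the knife held straight and level, with its handle over (320,240) and the teal knife below it out of the way. Next I'll lower to notch height in front of the red tin.

```bash
python3 -m creep '[{"slide":[0,0,2],"angular":[0,0,0]},{"slide":[0,0.1,5],"angular":[0,0,0]},{"slide":[0,0.2,7.5],"angular":[0,0,0]},{"slide":[0,0.2,8.5],"angular":[0,0,0]},{"slide":[0,0.2,8.5],"angular":[0,0,0]}]'
python3 -m creep '[{"slide":[0,0,0],"angular":[0,0,0]},{"slide":[0,0,0],"angular":[0,0,0]},{"slide":[0,0,0],"angular":[0,0,0]}]'
python3 - <<'E'
from h import *
c=cam("side");save(c,"side2.png",(270,180,470,330),4);W=cloud(c)
for p in((0,0),):pass
f=240/np.tan(np.radians(c["fovy"])/2);w2c=np.linalg.inv(c["c2w"])
s=get_state();M=R.from_quat(s["eef_rot"]).as_matrix()
tip=s["ee_pos"]+M@[-.098,-.001,-.0075]
q=w2c@np.r_[tip,1];px=(c["cx"]+f*q[0]/-q[2],c["cy"]-f*q[1]/-q[2]);print("tip",tip,px,"crop",(px[0]-270)*4,(px[1]-180)*4)
E
```

```text
t: 5.55
ee_pos: [0.4418, -0.1977, 0.051]
eef_rot: [0.061, 0.998, 0.001, -0.002]
contact_force: [-0.3, 0.6, 0.1]
grip_width: 0.0159
gripper_force: 89.2
t: 5.8
ee_pos: [0.4442, -0.2002, 0.0546]
eef_rot: [0.062, 0.998, -0.001, 0.001]
contact_force: [0.0, -0.1, -0.5]
grip_width: 0.0156
gripper_force: 89.2
tip [ 0.54115718 -0.21334915  0.06232656] (np.float64(355.65232399531754), np.float64(315.27388518223364)) crop 342.6092959812702 541.0955407289346
```

View pics/side2.png

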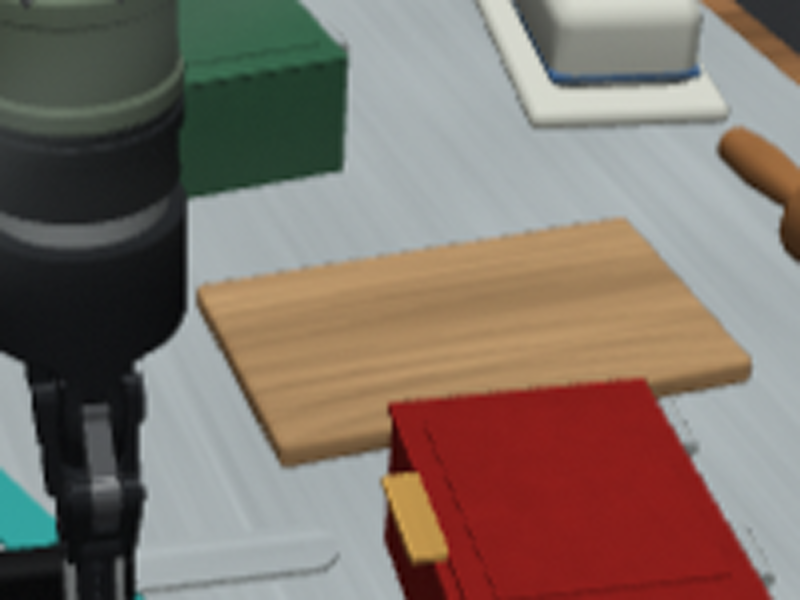

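The side view shows the blade tip at crop (338,553), in front of the tab at (415,517). I'll check the blade height against the tab in the same camera's depth.

Run:
```python
from h import *
c=cam("side");W=cloud(c)*1000
for n,uu,vv in(("blade",(200,250,290,320),(565,560,557,553)),("tab",(400,415,430,),(495,520,545)),("lid",(500,550),(480,480))):
    for a,b in zip(uu,vv):
        i,j=180+b//4,270+a//4;print(n,a,b,np.round(np.nanmedian(W[i-1:i+2,j-1:j+2].reshape(-1,3),0),1))
s=get_state();print(s["ee_pos"])
M=R.from_quat(s["eef_rot"]).as_matrix()
L=(W/1000-s["ee_pos"])@M*1000
m=(L[...,0]<-25)&(L[...,0]>-105)&(abs(L[...,1])<18)&(abs(L[...,2]+8)<12);P=L[m];print(len(P),P[:,0].min(),np.median(P,0));
print(np.polyfit(P[:,0],P[:,2],1))
```

```text
blade 200 565 [ 484.5 -211.1   62.4]
blade 250 560 [ 502.7 -213.1   62.3]
blade 290 557 [ 518.  -215.    62.5]
blade 320 553 [ 530.3 -217.5   62.9]
tab 400 495 [ 567.6 -205.2   74. ]
tab 415 520 [ 566.7 -222.1   73.6]
tab 430 545 [ 566.6 -236.5   73.5]
lid 500 480 [ 607.1 -211.    74.7]
lid 550 480 [ 626.  -215.7   74.6]
[ 0.44383902 -0.20023052  0.05445976]
545 -95.8091832374158 [-59.01926379  -2.00630298  -8.02010777]
[-5.03931792e-04 -8.01548294e+00]
```

Blade top is at 62.4 mm and the lid underside at about 70 mm, so the blade is centred in the notch. Now I'll insert it.

```bash
python3 -m creep '[{"slide":[-0.8,0,0],"angular":[0,0,0]},{"slide":[-1.6,0,0],"angular":[0,0,0]},{"slide":[-2.4,0,0],"angular":[0,0,0]},{"slide":[-3.2,0,0],"angular":[0,0,0]},{"slide":[-4,0,0],"angular":[0,0,0]}]'
python3 -m creep '[{"slide":[-0.8,0,0],"angular":[0,0,0]},{"slide":[-1.5,0,0],"angular":[0,0,0]},{"slide":[-2,0,0],"angular":[0,0,0]},{"slide":[-2,0,0],"angular":[0,0,0]},{"slide":[-2,0,0],"angular":[0,0,0]}]'
python3 -m creep '[{"slide":[0,0,-0.3],"angular":[0,0,0]},{"slide":[0,0,-0.6],"angular":[0,0,0]},{"slide":[0,0,-1],"angular":[0,0,0]},{"slide":[0,0,-1.4],"angular":[0,0,0]},{"slide":[-0.1,0,-1.8],"angular":[0,0,0]}]'
python3 - <<'E'
from h import *
c=cam("side");save(c,"side3.png",(270,180,470,330),4)
s=get_state();print(s["ee_pos"],s["eef_rot"],s["contact_force"])
E
```

```text
t: 6.32
ee_pos: [0.4838, -0.2049, 0.0534]
eef_rot: [0.062, 0.998, -0.0, 0.0]
contact_force: [0.8, -0.0, -0.8]
grip_width: 0.0156
gripper_force: 89.2
t: 6.73
ee_pos: [0.5025, -0.207, 0.0531]
eef_rot: [0.062, 0.998, 0.0, -0.0]
contact_force: [-0.3, -0.4, -1.0]
grip_width: 0.016
gripper_force: 89.2
t: 7.15
ee_pos: [0.5027, -0.2071, 0.0716]
eef_rot: [0.062, 0.998, 0.0, -0.0]
contact_force: [-0.3, 0.1, -2.5]
grip_width: 0.0156
gripper_force: 89.1
[ 0.50360175 -0.20742303  0.07245415] [ 6.19646268e-02  9.98078283e-01 -2.32465792e-04  2.69310631e-04] [-0.55493485  0.09137832 -2.31740343]
```

View pics/side3.png

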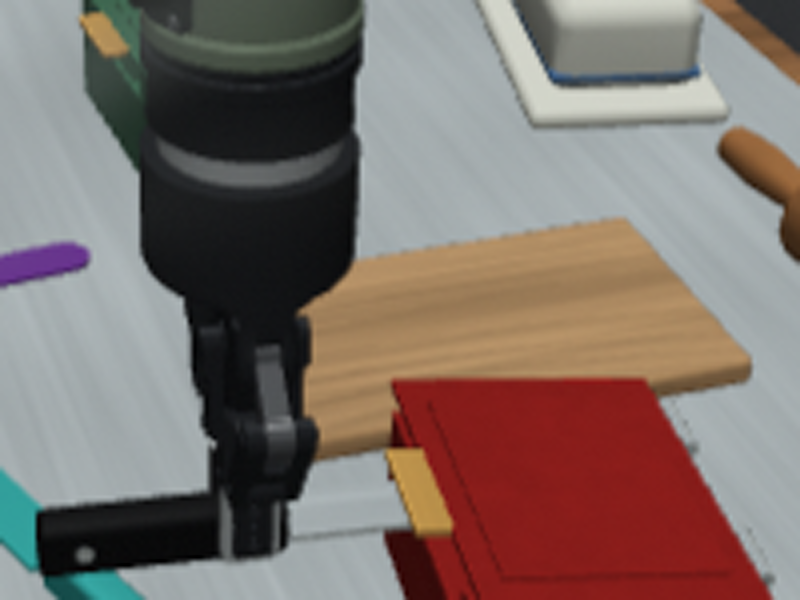

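The side view shows the blade under the tab, around crop (395,500), with the lid just lifting and the knife still level. Now I'll lever along the lid's arc.

```bash
python3 -m creep '[{"slide":[-0.1,0,-0.6],"angular":[0,0,0]},{"slide":[-0.2,0,-1.2],"angular":[0,0,0]},{"slide":[-0.4,0,-1.8],"angular":[0,0,0]},{"slide":[-0.65,0,-2.4],"angular":[0,0,0]},{"slide":[-0.9,0,-3],"angular":[0,0,0]}]'
python3 -m creep '[{"slide":[-0.35,0,-0.6],"angular":[0,0,0]},{"slide":[-0.75,0,-1.1],"angular":[0,0,0]},{"slide":[-1.15,0,-1.65],"angular":[0,0,0]},{"slide":[-1.6,0,-2.1],"angular":[0,0,0]},{"slide":[-2.05,0,-2.6],"angular":[0,0,0]}]'
python3 -m creep '[{"slide":[-0.5,0,-0.4],"angular":[0,0,0]},{"slide":[-1,0,-0.8],"angular":[0,0,0]},{"slide":[-1.5,0,-1.1],"angular":[0,0,0]},{"slide":[-1.8,0,-1.3],"angular":[0,0,0]},{"slide":[-1.8,0,-1.3],"angular":[0,0,0]}]'
python3 - <<'E'
from h import *
c=cam("side");save(c,"side4.png",(270,130,510,310),3.3)
W=cloud(c);s=get_state();print(s["ee_pos"],s["eef_rot"],s["contact_force"])
C=c["color"].astype(int)
a=np.radians(7.1);p=W-[.634,-.225,0];X=p[...,0]*np.cos(a)-p[...,1]*np.sin(a);Y=p[...,0]*np.sin(a)+p[...,1]*np.cos(a)
m=(C[...,0]>60)&(C[...,1]<50)&(abs(Y)<.075)&(W[...,2]>.09)&(X<.07)
if m.sum():
  ang=np.arctan2(W[...,2][m]-.07,.055-X[m]);print(m.sum(),"lid angle",np.median(ang))
E
```

```text
t: 7.62
ee_pos: [0.5125, -0.2084, 0.102]
eef_rot: [0.062, 0.998, -0.0, -0.0]
contact_force: [0.4, 0.1, -2.7]
grip_width: 0.0159
gripper_force: 89.1
t: 8.03
ee_pos: [0.5332, -0.211, 0.1277]
eef_rot: [0.062, 0.998, -0.0, 0.0]
contact_force: [0.2, 0.3, -1.6]
grip_width: 0.0159
gripper_force: 89.0
t: 8.45
ee_pos: [0.5517, -0.2134, 0.1407]
eef_rot: [0.062, 0.998, -0.0, 0.001]
contact_force: [-0.1, -0.6, -0.7]
grip_width: 0.0156
gripper_force: 89.1
[ 0.5512953  -0.21323088  0.140506  ] [ 6.17889307e-02  9.98089095e-01 -7.99758653e-05  5.29626370e-04] [ 0.05917401  0.01970284 -1.2131833 ]
193 lid angle 1.0819987865163079
```

View pics/side4.png

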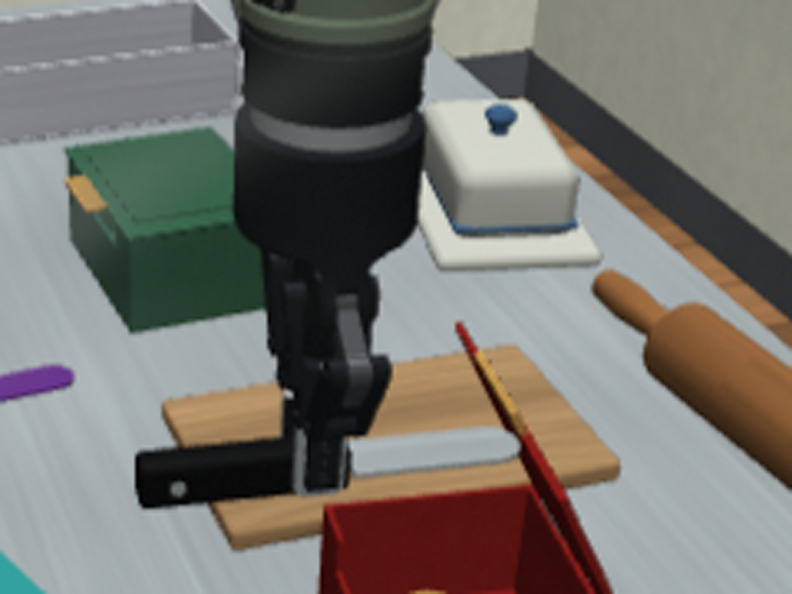

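The side view shows the lid propped at about 62°, with the blade tip at (518,445) on its underside. The green tin is still shut. Now I'll withdraw straight back and return over the board.

```bash
python3 -m creep '[{"slide":[0.6,0,0.1],"angular":[0,0,0]},{"slide":[2,0,0.2],"angular":[0,0,0]},{"slide":[4.5,0,0.2],"angular":[0,0,0]},{"slide":[8,0,0.2],"angular":[0,0,0]},{"slide":[11,0,0.2],"angular":[0,0,0]}]'
python3 -m creep '[{"slide":[2,0,0],"angular":[0,0,0]},{"slide":[2,3,0],"angular":[0,0,0]},{"slide":[2,6.5,0],"angular":[0,0,0]},{"slide":[2,10,0],"angular":[0,0,0]},{"slide":[2,14,0],"angular":[0,0,0]}]'
python3 -m creep '[{"slide":[-3,1.5,0],"angular":[0,0,0]},{"slide":[-6.5,3,0],"angular":[0,0,0]},{"slide":[-10,4,0],"angular":[0,0,0]},{"slide":[-13.5,5.5,0],"angular":[0,0,0]},{"slide":[-17,6.5,0],"angular":[0,0,0]}]'
python3 -m creep '[{"slide":[-2,0,0],"angular":[0,0,0]},{"slide":[-4,0,0],"angular":[0,0,0]},{"slide":[-4.6,0,0],"angular":[0,0,0]},{"slide":[-4.6,0,0],"angular":[0,0,0]},{"slide":[-4.6,0,0],"angular":[0,0,0]}]'
python3 k.py
python3 - <<'E'
from h import *
s=get_state();M=R.from_quat(s["eef_rot"]).as_matrix();print(s["qpos"],"to target, tool cm",M.T@(np.array([.6622,-.0195,.0195])-s["ee_pos"])*100)
E
```

```text
t: 8.92
ee_pos: [0.4391, -0.1987, 0.1377]
eef_rot: [0.062, 0.998, 0.0, -0.001]
contact_force: [-0.7, 0.1, -0.4]
grip_width: 0.0157
gripper_force: 89.1
t: 9.33
ee_pos: [0.4383, -0.0575, 0.1385]
eef_rot: [0.063, 0.998, -0.0, 0.0]
contact_force: [1.3, -0.5, -0.6]
grip_width: 0.0158
gripper_force: 89.2
t: 9.75
ee_pos: [0.6166, -0.0133, 0.1382]
eef_rot: [0.061, 0.998, 0.0, 0.0]
contact_force: [1.2, -0.3, -0.7]
grip_width: 0.0158
gripper_force: 89.2
t: 10.17
ee_pos: [0.6599, -0.0204, 0.1377]
eef_rot: [0.062, 0.998, 0.0, -0.001]
contact_force: [-0.8, 0.2, -0.8]
grip_width: 0.0156
gripper_force: 89.2
tcp [ 0.65992204 -0.02035635  0.13774296] blade n 3725 x range -55.34995186422993 -22.270999494956683 y [-13.21658398  10.93399942]
top face z(tool)=-8.9 at tip x=-98, slopes deg [-0.21045438 -0.01498335]
rect ((-38.8253173828125, -1.1232309341430664), (33.0569953918457, 26.1508846282959), 0.17272180318832397)
[-1.42508877e-01  5.97207974e-01 -5.60125046e-03  9.69753088e-01
  4.74360080e-05 -1.83265344e-02] to target, tool cm [-0.26577874  0.10794111 11.84795237]
```

The knife is still level and hasn't shifted in the grip. Now I'll lower it, release and retreat.

```bash
python3 -m creep '[{"slide":[-0.1,0.1,3],"angular":[0,0,0]},{"slide":[-0.1,0.1,6],"angular":[0,0,0]},{"slide":[-0.1,0.1,8.5],"angular":[0,0,0]},{"slide":[-0.1,0.1,10.5],"angular":[0,0,0]},{"slide":[-0.1,0.1,10.8],"angular":[0,0,0]}]'
python3 -m creep '[{"slide":[0,0,0.4],"angular":[0,0,0]},{"slide":[0,0,0.8],"angular":[0,0,0]},{"slide":[0,0,1],"angular":[0,0,0]},{"slide":[0,0,1],"angular":[0,0,0]},{"slide":[0,0,1],"angular":[0,0,0]}]'
python3 -c "
from cell import *
s=get_state();print(s['ee_pos'],s['contact_force'])"
```

```text
t: 10.63
ee_pos: [0.6578, -0.019, 0.0265]
eef_rot: [0.062, 0.998, 0.0, -0.004]
contact_force: [-1.5, -0.3, -1.7]
grip_width: 0.0159
gripper_force: 89.2
t: 11.05
ee_pos: [0.6631, -0.0196, 0.0214]
eef_rot: [0.062, 0.998, -0.0, 0.001]
contact_force: [-0.3, -0.3, 0.6]
grip_width: 0.0156
gripper_force: 89.2
[ 0.6630603  -0.019577    0.02144795] [-0.3456688  -0.3198713   0.56237363]
```

```bash
python3 -m creep '[{"slide":[0,0,0],"angular":[0,0,0]},{"slide":[0,0,0.05],"angular":[0,0,0]},{"slide":[0,0,0.1],"angular":[0,0,0]},{"slide":[0,0,0.1],"angular":[0,0,0]},{"slide":[0,0,0.1],"angular":[0,0,0]}]'
python3 -m creep '[{"slide":[0,0,0],"angular":[0,0,0]},{"slide":[0,0,0],"angular":[0,0,0]},{"slide":[0,0,0],"angular":[0,0,0]},{"slide":[0,0,0],"angular":[0,0,0]},{"slide":[0,0,0],"angular":[0,0,0]}]' 1
python3 -m creep '[{"slide":[0,0,0],"angular":[0,0,0]},{"slide":[0,0,0],"angular":[0,0,0]},{"slide":[0,0,0],"angular":[0,0,0]},{"slide":[0,0,-1],"angular":[0,0,0]},{"slide":[0,0,-2],"angular":[0,0,0]}]'
python3 -m creep '[{"slide":[0,0,-3],"angular":[0,0,0]},{"slide":[0,0,-7],"angular":[0,0,0]},{"slide":[0,0,-11],"angular":[0,0,0]},{"slide":[0,0,-15],"angular":[0,0,0]},{"slide":[0,0,-17],"angular":[0,0,0]}]'
python3 -m creep '[{"slide":[0,0,0],"angular":[0,0,0]},{"slide":[0,0,0],"angular":[0,0,0]},{"slide":[0,0,0],"angular":[0,0,0]},{"slide":[0,0,0],"angular":[0,0,0]},{"slide":[0,0,0],"angular":[0,0,0]}]'
python3 - <<'E'
from h import *
c=cam("wrist");W=cloud(c);Z=W[...,2]
m=(Z>0.022)&(Z<0.032)&(abs(W[...,0]-.715)<.06)&(abs(W[...,1]+.02)<.04);P=W[m]
print(cv2.minAreaRect((P[:,:2]*1000).astype(np.float32)),np.median(P[:,2]))
h=(Z>0.032)&(Z<.045)&(abs(W[...,0]-.64)<.08)&(abs(W[...,1]+.01)<.05);print("handle top",np.median(Z[h]))
c=cam("side");save(c,"side5.png")
E
```

```text
t: 11.47
ee_pos: [0.6623, -0.0194, 0.0193]
eef_rot: [0.062, 0.998, -0.0, -0.0]
contact_force: [-0.7, -0.1, -0.9]
grip_width: 0.0162
gripper_force: 89.2
t: 11.88
ee_pos: [0.6624, -0.0194, 0.0193]
eef_rot: [0.062, 0.998, -0.0, 0.0]
contact_force: [0.1, 0.4, -0.1]
grip_width: 0.0756
gripper_force: 0.0
t: 12.3
ee_pos: [0.6617, -0.0194, 0.0394]
eef_rot: [0.062, 0.998, 0.0, -0.001]
contact_force: [0.1, -0.5, -0.0]
grip_width: 0.0855
gripper_force: 0.0
t: 12.72
ee_pos: [0.6646, -0.0197, 0.2168]
eef_rot: [0.062, 0.998, -0.0, 0.004]
contact_force: [0.9, 0.2, 0.6]
grip_width: 0.0855
gripper_force: 0.0
t: 13.13
ee_pos: [0.6613, -0.0193, 0.2075]
eef_rot: [0.062, 0.998, 0.0, -0.002]
contact_force: [-0.1, -0.4, 0.5]
grip_width: 0.0853
gripper_force: 0.0
((719.0811157226562, -27.60525131225586), (26.04308319091797, 79.75725555419922), 82.56446075439453) 0.028021101747486787
handle top 0.03748311112766081
```

View pics/side5.png

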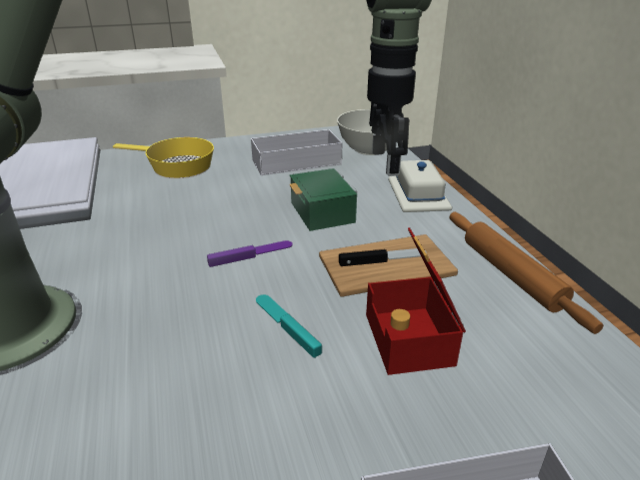

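The side view shows the knife flat on the board at (375,257). The red lid stands open at (435,280), the green tin is shut at (323,197), and the gripper is clear.

```bash
python3 -c "
from cell import *
print(hand_in())"
```

```text
the job is handed in; nothing more can be done
None
```

I handed the job in at about 13 s: the knife levered the red lid open to about 1.08 rad and lies flat on the board again, released; the green tin is still shut, though hand-in gave no verdict.

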